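# Eject a coffee pod and stop it on the chute

### The job

Get a coffee pod from the dispenser: press its key down with one fingertip, and with the other finger standing in the open chute stop the ejected pod before it slides off the lower end. Only touch: do not pinch or lift the pod, and leave the things standing around where they are. Finish while still holding the pod back with the finger, at rest on the open chute and fully out of the housing.

Things in the scene. Friction and masses are not known exactly. Their poses are not given: they have to be found in the camera images.
- dispenser: Fixed pod dispenser: wooden base 200 x 124 mm, white housing (far end, 120 mm high), steel chute running out of it down towards the robot, key beside the chute. Origin: on the worktop under the chute's middle line, beside the key's middle. x: level, up-chute; y: left (key on the -y side); z up. Housing mouth at x = +75 mm, chute's open lower end at x = -42 mm, chute floor 31 mm high at x = 0.
- chute: The chute. Origin: on its floor, middle line, at the gate in the housing's mouth. x: up along the floor (16 degrees above level), y: across to the left, z: square to the floor. Its open part runs to x = -122 mm and ends with no stop; 54 mm wide between walls 12 mm high. Slippery: a freed pod slides down and off the end within about a second.
- key_top (a point): Middle of the top of the level black key, 56 mm along the chute x 34 mm across, 50 mm to the right (-y) of the chute's middle line. 48 mm above the worktop unpressed, 38 mm fully pressed: then 7 mm above the chute floor beside it, so a second finger level with the pressing one clears the floor but stands well below the pod's top.
- key (a joint): How far the key is pressed straight down, 0 to 0.010 m, against a spring (1.5 N at first, 4 N fully down). The gate in front of the pod sinks with it and frees the pod at about 0.008; a spring kicker then ejects the pod at once. The key springs back when let go.
- pod_mid (a point): Centre of the coffee pod: a bare aluminium cup on its flat lid, 50 mm wide at the lid, 39 mm near the top, 36 mm high, about 40 g. The point is on its axis, 18 mm above the lid. At the start it waits inside the housing behind the gate (chute x = +25 mm).
- cup_mid (a point): Small striped cup 65 x 88 x 50 mm near the dispenser, bystander: leave it. Point on its axis, 25 mm up.
- shaker_mid (a point): Shaker 44 mm wide, 90 mm high near the dispenser, bystander: leave it. Point half-way up.
- tin_mid (a point): Food tin 75 mm wide, 58 mm high near the dispenser, bystander: leave it. Point half-way up.
- jar_mid (a point): Glass jar with a screw lid 58 x 62 x 86 mm, left of the work, bystander: leave it. Point half-way up.
- teaspoon_mid (a point): Teaspoon 132 mm long lying left of the dispenser, beside the jar, bystander: leave it. Point at its middle.
Mind the look-alikes: they are no part of the job. What is meant by the part that bears pod_mid is not blue, and is the larger of those in its own colour.

How it is judged:
By the outcome, as a careful person would: the job done as asked, in the order asked, and still so for the second after the job is handed in, while the arm keeps its last pose, push and grip.
It also fails if it takes over 38 s, if anything falls off the work surface, if the arm or the gripper's body presses on something with over 40 N, if the wrist force passes 120 N, or if a joint passes its speed limit or range.

### The arm

A 6-joint arm with a two-finger parallel gripper is mounted at the origin on a cart in front of the work surface, level with it; the furniture and walls round the work are solid. World frame = base frame: x ahead of the robot, y to its left, z up, the work surface at z = 0. Lengths are in mm, angles in rad, forces in N, time in s.
With the tool pointing down it reaches from about 275 to 775 mm from the base axis. Payload 14.6 kg.
Tool frame: the origin (TCP) lies on the centre line of the jaws, within the pads' length; the fingertips stand 11 mm ahead of it and the grasp point (between the pads) lies 8 mm behind it (r.nose_length is the distance from the TCP to the fingertips, in mm); x points along the fingers, z is the direction in which the jaws open and shut, and the axes are right-handed (so a half turn about x gives the same grasp; the last joint's range is limited). The gripper opens to 85 mm and grips with 20 to 120 N. Pads are 22 mm wide; open, the fingers measure 114 mm over their backs; the gripper's body (76 mm by 85 mm) begins 54 mm behind the grasp point. The pads swing forward as they close: fully open they stand 13 mm farther back than shut.
Start: joints at [-1.334, 0.263, -0.048, 1.259, 0, 1.415], TCP at [200.467, -485.223, 242.278] pointing down, gripper open.
Joint ranges: [-2.65, 2.65], [-0.89, 1.7], [-1.18, 1.37], [-2.13, 2.11], [-1.35, 1.29], [-3.14, 3.14]. Speed limits (rad/s): [1.89, 1.89, 2.57, 2.79, 3.14, 3.14].

### API

Orientations are given as [roll, pitch, yaw] about the fixed x, y, z axes, in that order (R = Rz(yaw) Ry(pitch) Rx(roll)).
In Python, from workcell import read_state, vision, ticket, r gives the robot as it stands.
- The arm moves only by the shell command python3 -m handwheel 'ROWS' [FORCE]. ROWS is JSON, a list of rows, each a list of 7 numbers: the closure, from 0 (fully open) to 1 (shut), then the shift along the world's x, y, z in cm, then the turn, a rotation vector about the world's x, y, z in degrees. A call has 1 to 20 rows; each row shifts and turns the commanded pose from where the row before left it; what a row does not reach is not made up. A row lasts 1/8 s, in which the tool goes at most 62.5 mm and 10.7 degrees, less where a joint would pass 70% of its speed; a pose out of reach is approached as far as the arm can. A call with a gripper value outside its range is refused whole. The fingers move at their own pace and stop on an object; FORCE is the grip in N (left out, the last holds). Time passes only in rows, so rows that do not move let the fingers close. It gives the time, the measured TCP pose, the force and the opening at its end, in the units of the state.
- read_state(): the state, without advancing time (a new reading comes with each control period).
- vision.get_image(name): name is "side" or "top" or "wrist"; returns a dict with "color" (480x640x3 uint8, red, green, blue), "mtx" (3x3 intrinsics, pixels), "rvec" (rotation vector, rad) and "tvec" (3), from world to camera coordinates, as OpenCV has them; the wrist camera has in their place "mount" (4x4, takes a point from camera to tool coordinates, whose origin is the TCP and whose axes are the tool frame's). Camera axes: x right, y down, z forward; pixel columns grow to the right and rows downward; lengths in mm; the calibration is good to about 2 mm. A picture is of the moment at which its call begins: read the wrist's pose just before it. There is no depth.
- ticket.finish_job(): hands the job in, once; it reports no verdict.
The state is a dict: "time": time; "q": joint angles; "joint_velocities": joint speeds; "tau": joint torques, N m; "ee_pos": TCP position; "orientation": TCP orientation; "contact_force": force on the tool from outside, world axes, zero at the start; "torque": the same for the moment, N m; "grip_width": finger opening in mm.
Only numpy, scipy, OpenCV 4.12 (cv2) and the standard library are available. Lean on these libraries where they do the work, as an engineer would, in place of code of your own. Each camera call takes 0.05 s, during which the arm holds its last target. There are 200 camera calls.

## Working session

There is one attempt and no reset: what is moved stays moved. The work goes in short steps, Python scripts to look and compute and a shell command to move; the robot and the scene stay as the last step left them, time stands still between calls to the robot, and variables do not carry over. Pictures are saved under pics/ and viewed, about 8 in all and at most 12, crops included, and the job is handed in when it is done.

```bash
mkdir -p pics; ls; cat > h.py <<'E'
import cv2,numpy as np
from workcell import read_state,vision,ticket,r
def snap(n,f):
    d=vision.get_image(n); cv2.imwrite(f'pics/{f}.png',d['color'][:,:,::-1]); np.save(f'pics/{f}.npy',d,allow_pickle=True); return d
def load(f): return np.load(f'pics/{f}.npy',allow_pickle=True).item()
def plane(d,uv,z):
    R=cv2.Rodrigues(np.array(d['rvec'],float))[0]; t=np.array(d['tvec'],float).ravel()
    c=-R.T@t; v=R.T@np.linalg.inv(d['mtx'])@np.array([uv[0],uv[1],1.]); return c+v*(z-c[2])/v[2]
def proj(d,P): return cv2.projectPoints(np.array(P,float).reshape(-1,1,3),np.array(d['rvec'],float),np.array(d['tvec'],float),np.array(d['mtx'],float),None)[0].reshape(-1,2)
E
python3 -c "
from h import *
snap('top','t0');snap('side','s0');s=read_state();print(s['time'],s['ee_pos'],s['orientation'],s['grip_width'])"
```

```text
pics
0.1 [ 200.40910248 -484.99640097  241.86715845] [2.981999   1.56983281 1.8029944 ] 85.1881067993146
```

View pics/t0.png

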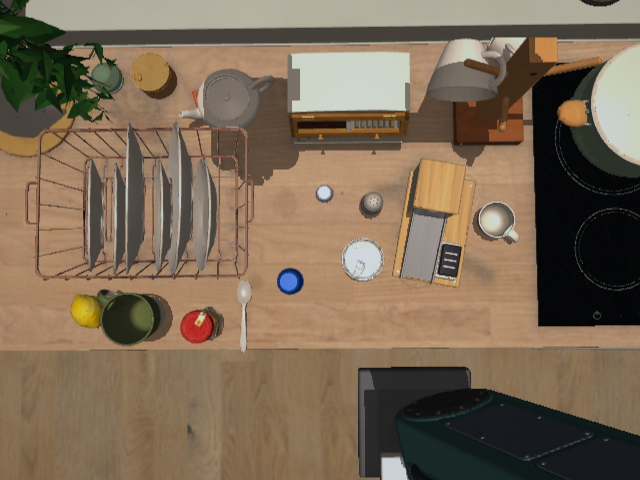

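View pics/s0.png

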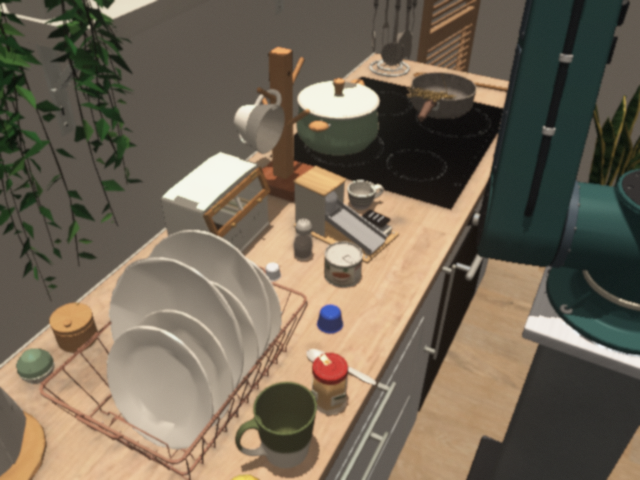

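The top view shows the dispenser at about (435,225): housing (440,188), chute (423,250), key (451,262). The tin is at (362,259), the shaker at (372,203) and the striped cup at (497,221). There are two loose pod look-alikes: a blue one at (290,281) and a small silver one at (324,193). The pod that's meant is the larger bare one, still inside the housing. I'll enlarge the view to measure.

```bash
python3 -c "
from h import *
d=load('t0');c=d['color'][140:310,270:530,::-1]
cv2.imwrite('pics/c0.png',cv2.resize(c,None,fx=3,fy=3,interpolation=cv2.INTER_CUBIC))
R=cv2.Rodrigues(np.array(d['rvec'],float))[0];print(-R.T@np.array(d['tvec']).ravel())
for n,uv,z in [('key',(451,262),48),('tin',(362,259),58),('shk',(372,203),90),('cup',(494,219),50)]: print(n,plane(d,uv,z).round())
"
```

```text
[ 492.37347168  227.27729359 1083.73098337]
key [501.  33.  48.]
tin [508. 191.  58.]
shk [603. 174.  90.]
cup [577. -44.  50.]
```

View pics/c0.png

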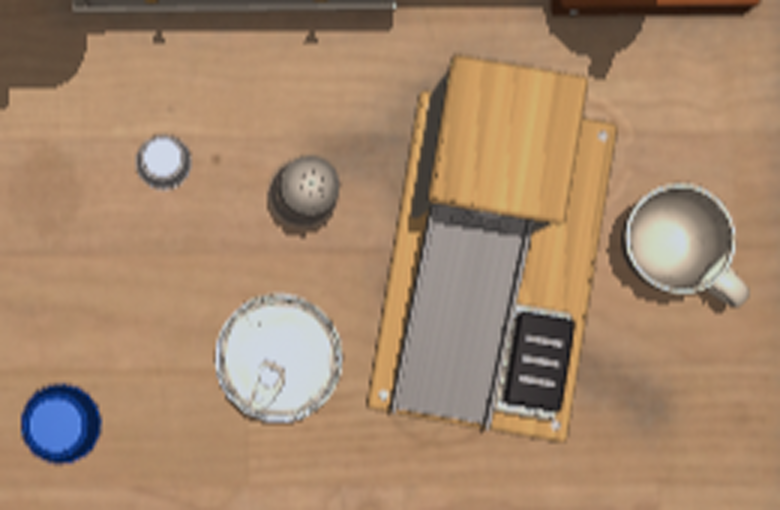

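```bash
cat > m.py <<'E'
from h import *
d=load('t0')
im=d['color'].astype(int); sub=np.zeros(im.shape[:2],np.uint8); sub[240:280,436:464]=1
m=((im.max(2)<75)&(sub>0)).astype(np.uint8)
m=cv2.morphologyEx(m,cv2.MORPH_CLOSE,np.ones((5,5)))
c=max(cv2.findContours(m,cv2.RETR_EXTERNAL,cv2.CHAIN_APPROX_NONE)[0],key=cv2.contourArea)
P=np.array([plane(d,p[0],48)[:2] for p in c]).astype(np.float32)
print('key rect',cv2.minAreaRect(P))
px=lambda u,v:(270+u/3-.33,140+v/3-.33)
f=lambda x:31+x*np.tan(np.radians(16))
A=plane(d,px(392,412),f(-42)+11);B=plane(d,px(488,430),f(-42)+11);C=plane(d,px(528,235),f(70)+11);D=plane(d,px(430,220),f(75)+11)
base=[plane(d,px(*u),12) for u in [(368,408),(565,440),(616,124)]]
ang=lambda a:np.degrees(np.arctan2(a[1],a[0]))
print('chute',A,B,C,D,ang(D-A),ang(C-B),ang(A-B)-90)
print('base',base,ang(base[2]-base[1]),ang(base[0]-base[1])-90,np.linalg.norm(base[0]-base[1]),np.linalg.norm(base[2]-base[1]))
E
python3 m.py
```

```text
key rect ((507.8790283203125, 39.5853385925293), (41.0972785949707, 59.5556755065918), 79.376708984375)
chute [475.48523544 121.39559309  29.9566938 ] [464.24793055  64.21265012  29.9566938 ] [578.30578667  43.81657162  62.072177  ] [587.52287854 100.93303669  63.50590393] -10.350420430192344 -10.138596036187536 -11.117807376703297
base [array([477.75508152, 134.15697573,  12.        ]), array([457.30903765,  14.83223542,  12.        ]), array([650.33039973, -20.410722  ,  12.        ])] -10.347413903850999 -9.723088410674109 121.0637615459445 196.21241619435588
```

```bash
python3 -c "
from h import *
from scipy.spatial.transform import Rotation as Q
s=read_state();M=Q.from_euler('xyz',s['orientation']).as_matrix();print(M.round(3));print('z yaw',np.degrees(np.arctan2(M[1,2],M[0,2])),s['q'],s['contact_force'],r.nose_length)"
```

```text
[[-0.     0.924  0.382]
 [ 0.001  0.382 -0.924]
 [-1.     0.    -0.001]]
z yaw -67.55198371841686 [-1.33430791e+00  2.63500142e-01 -4.88544963e-02  1.25940519e+00
  4.13380334e-06  1.41549302e+00] [-0.20289642 -0.60678703 -0.99697593] 11.0
```

```bash
python3 -m handwheel '[[0.58,2.15,3.9,0,0,0,10.5],[0.58,2.15,3.9,0,0,0,10.5],[0.58,2.15,3.9,0,0,0,10.5],[0.58,2.15,3.9,0,0,0,10.5],[0.58,2.15,3.9,0,0,0,10.5],[0.58,2.15,3.9,0,0,0,10.5],[0.58,2.15,3.9,0,0,0,10.5],[0.58,2.15,3.9,0,0,0,10.5],[0.58,2.15,3.9,-0.5,0,0,10.5],[0.58,2.15,3.9,-1,0,0,10.5],[0.58,2.15,3.9,-1.5,0,0,10.5],[0.58,2.15,3.9,-1.5,0,0,10.5],[0.58,2.15,3.9,-1.5,0,0,10.5],[0.58,2.15,3.9,-1,0,0,10.5],[0.58,0,0,0,0,0,0],[0.58,0,0,0,0,0,0]]' 20
python3 -c "
from h import *
from scipy.spatial.transform import Rotation as Q
s=read_state();M=Q.from_euler('xyz',s['orientation']).as_matrix();print(M.round(3));print('z yaw',np.degrees(np.arctan2(M[1,2],M[0,2])),s['q'],s['grip_width'],s['ee_pos'],s['contact_force'])
d=snap('wrist','w1');print(d['mount'],d['mtx'])
snap('side','s1');snap('top','t1')"
```

```text
time: 2.1
ee_pos: [501.1, 60.6, 172.1]
orientation: [1.988, 1.57, -2.91]
contact_force: [0.7, -0.1, -0.3]
grip_width: 36.1
[[-0.001 -0.983  0.184]
 [-0.     0.184  0.983]
 [-1.     0.001 -0.   ]]
z yaw 79.3804217958385 [-4.11629015e-02  2.62150222e-01 -2.45158038e-01  1.06422472e+00
 -2.06052638e-04  1.44183888e-01] 36.12729024734635 [501.08256349  60.57456164 172.13778241] [ 0.66233065 -0.10308346 -0.26465522]
[[ 1.67065759e-04 -3.10914970e-01  9.50437717e-01 -1.30686544e+02]
 [ 3.67898848e-05 -9.50437728e-01 -3.10914980e-01  7.84907711e+01]
 [ 9.99999985e-01  8.69097413e-05 -1.47347075e-04  2.60124597e-01]
 [ 0.00000000e+00  0.00000000e+00  0.00000000e+00  1.00000000e+00]] [[386.65892369   0.         320.76554758]
 [  0.         386.65892369 240.12125329]
 [  0.           0.           1.        ]]
```

View pics/w1.png

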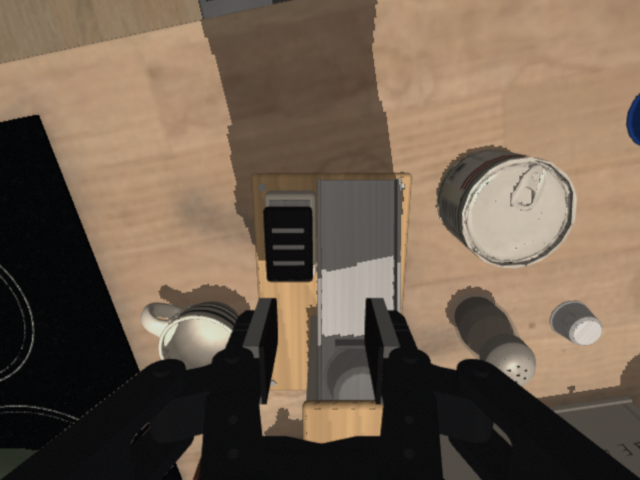

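The wrist view (robot side up) shows the key at (289,243), the chute from x=318 to 397 px, the pod waiting in the housing at (358,370), and the fingertips at (265,300) and (375,300). Next I'll refine the pose from this view.

```bash
python3 -c "
from h import *
from scipy.spatial.transform import Rotation as Q
d=load('w1');s=read_state();T=np.eye(4);T[:3,:3]=Q.from_euler('xyz',s['orientation']).as_matrix();T[:3,3]=s['ee_pos']
W=T@d['mount']
def pl(u,v,z):
    v=W[:3,:3]@np.linalg.inv(d['mtx'])@[u,v,1.];c=W[:3,3];return c+v*(z-c[2])/v[2]
k=[pl(*p,48) for p in [(265,208),(312,207),(313,281),(267,281)]];print('key',np.mean(k,0),[x.round(1) for x in k])
f=lambda x:31+x*np.tan(np.radians(16))
A=pl(319,180,f(-42)+11);B=pl(397,180,f(-42)+11);print('end',A,B,(A+B)/2)
yaw=np.radians(-10.35);ex=np.array([np.cos(yaw),np.sin(yaw),0]);ey=np.array([-ex[1],ex[0],0])
print('origin by key',np.mean(k,0)+50*ey,'by end',(A+B)/2+42*ex, np.degrees(np.arctan2(*(k[0]-k[3])[1::-1])),np.degrees(np.arctan2(*(k[1]-k[2])[1::-1])))
"
```

```text
key [505.98112971  36.91253673  48.        ] [array([476.8,  26.4,  48. ]), array([482. ,  57.8,  48. ]), array([535.6,  48. ,  48. ]), array([529.5,  15.5,  48. ])]
end [467.81802682  65.19052819  29.9566938 ] [478.03484388 119.43521532  29.9566938 ] [472.92643535  92.31287175  29.9566938 ]
origin by key [514.96416714  86.09896818  48.        ] by end [514.24303776  84.76712031  29.9566938 ] 168.292200189676 169.68359925537408
```

```bash
python3 -m handwheel '[[0.54,0.25,0.1,-2,0,0,0],[0.54,0,0,-2.5,0,0,0],[0.54,0,0,-2.5,0,0,0],[0.54,0,0,-2,0,0,0],[0.54,0,0,-1,0,0,0],[0.54,0,0,0,0,0,0],[0.54,0,0,0,0,0,0]]'
python3 -c "
from h import *
snap('wrist','w2');d=snap('side','s2')
cv2.imwrite('pics/s2c.png',cv2.resize(d['color'][150:310,260:460,::-1],None,fx=4,fy=3.75,interpolation=cv2.INTER_CUBIC))"
```

```text
time: 3.12
ee_pos: [504.4, 61.6, 73.0]
orientation: [-1.422, 1.57, -0.036]
contact_force: [0.5, 0.2, 0.6]
grip_width: 38.9
```

View pics/s2c.png

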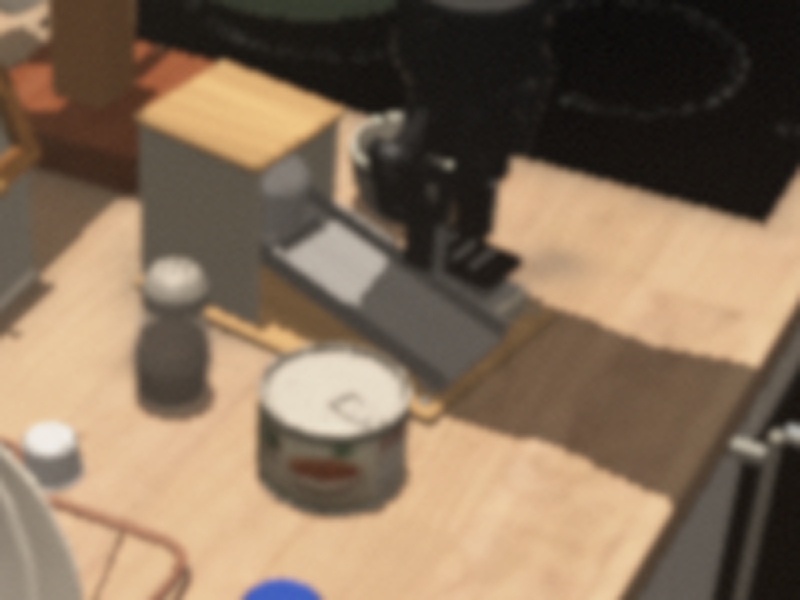

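View pics/w2.png

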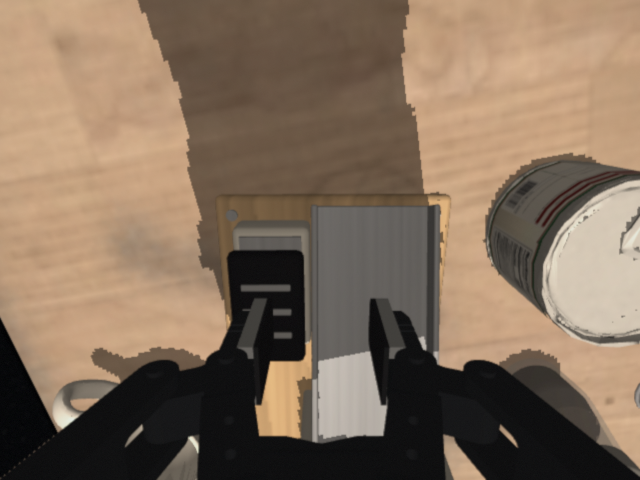

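The side crop shows one finger over the black key at (480,260) and the other over the chute at (420,250). In the wrist view the tips are at (260,300) on the key side and (380,300) near mid-chute, with the pod still in the housing. I'll descend and watch the force.

```bash
python3 -m handwheel '[[0.54,0,0,-0.5,0,0,0],[0.54,0,0,-0.4,0,0,0],[0.54,0,0,-0.3,0,0,0],[0.54,0,0,0,0,0,0]]';python3 -m handwheel '[[0.54,0,0,-0.3,0,0,0],[0.54,0,0,0,0,0,0]]'
```

```text
time: 3.72
ee_pos: [503.8, 61.8, 60.0]
orientation: [1.796, 1.57, -3.101]
contact_force: [-0.9, -0.3, -0.9]
grip_width: 39.1
time: 3.98
ee_pos: [504.1, 61.8, 57.2]
orientation: [-1.614, 1.571, -0.227]
contact_force: [0.3, 0.3, 1.9]
grip_width: 39.3
```

```bash
python3 -m handwheel '[[0.54,0,0,-0.3,0,0,0],[0.54,0,0,-0.2,0,0,0],[0.54,0,0,0,0,0,0]]';python3 -m handwheel '[[0.54,0,0,-0.2,0,0,0],[0.54,0,0,-0.1,0,0,0],[0.54,0,0,0,0,0,0],[0.54,0,0,0,0,0,0]]'
python3 -c "
from h import *
d=snap('side','s3');w=snap('wrist','w3')
a=cv2.resize(d['color'][170:270,290:420,::-1],(520,400));cv2.imwrite('pics/j3.png',np.vstack([a[:,:],0*a[:0]]) )
b=w['color'][180:480,150:500,::-1];b=cv2.resize(b,(int(350*400/300),400))[:,60:340];cv2.imwrite('pics/j3.png',np.hstack([a,b]))"
```

```text
time: 4.35
ee_pos: [504.1, 61.8, 52.2]
orientation: [-1.488, 1.571, -0.102]
contact_force: [1.5, 0.5, 2.0]
grip_width: 39.4
time: 4.85
ee_pos: [504.1, 61.8, 49.3]
orientation: [-1.594, 1.571, -0.208]
contact_force: [0.7, -0.4, 3.1]
grip_width: 39.3
```

View pics/j3.png

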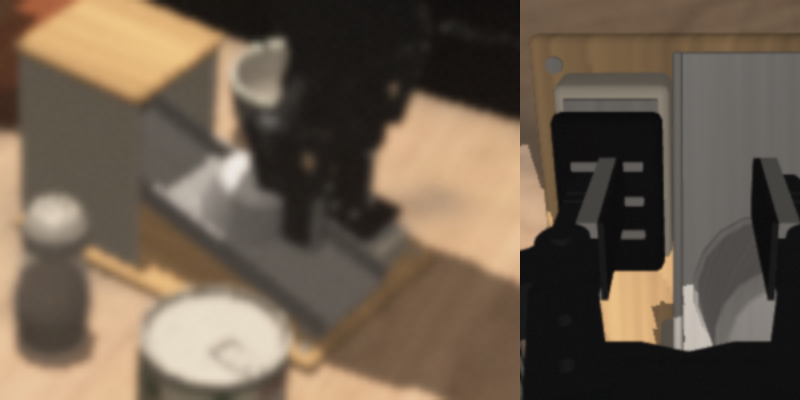

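The pod is out and clear of the housing mouth, standing against the chute finger (side crop about (240,205)). I'll hold for a second and check that nothing moves.

```bash
python3 -m handwheel '[[0.54,0,0,0,0,0,0],[0.54,0,0,0,0,0,0],[0.54,0,0,0,0,0,0],[0.54,0,0,0,0,0,0],[0.54,0,0,0,0,0,0],[0.54,0,0,0,0,0,0],[0.54,0,0,0,0,0,0],[0.54,0,0,0,0,0,0]]'
python3 -c "
from h import *
d=snap('side','s4');w=snap('wrist','w4');t=snap('top','t4')
D=lambda a,b:np.abs(a['color'].astype(int)-b['color']).max(2)
x=D(d,load('s3'));print('side',(x>25).sum(), 'chute',(x[170:270,290:420]>25).sum());x=D(w,load('w3'));print('wrist',(x>25).sum())
x=D(t,load('t0'))
for n,(u,v) in dict(tin=(362,259),shaker=(372,203),cup=(497,221),spoon=(244,310),jar=(197,325)).items(): print(n,(x[v-14:v+14,u-14:u+14]>40).mean())
cv2.imwrite('pics/j4.png',np.hstack([cv2.resize(d['color'][190:250,310:390,::-1],(400,300)),cv2.resize(t['color'][160:300,340:527,::-1],(400,300))]))"
```

```text
time: 5.95
ee_pos: [504.1, 61.8, 49.3]
orientation: [-1.303, 1.571, 0.083]
contact_force: [1.9, 0.0, 3.1]
grip_width: 38.8
side 1 chute 0
wrist 184
tin 0.0
shaker 0.003826530612244898
cup 0.9897959183673469
spoon 0.0
jar 0.0
```

View pics/j4.png

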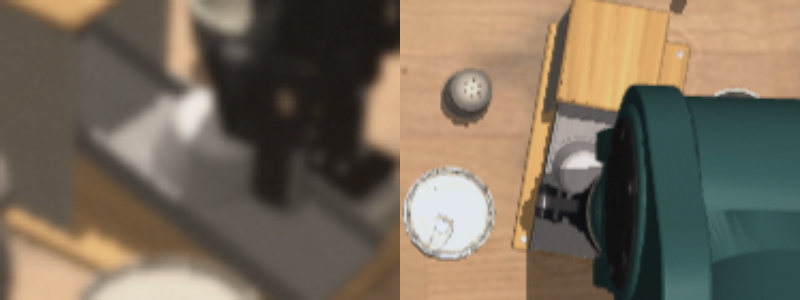

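The pod rests against the finger with bare chute between it and the housing mouth. The cup's large top-view difference comes from the arm hiding it. I'm handing the job in.

```bash
python3 -c "
from workcell import ticket;print(ticket.finish_job())"
```

```text
the job is handed in; nothing more can be done
None
```

The job is handed in. I pressed the key about 9 mm with one fingertip, and the other finger, standing in the chute, stopped the ejected pod. I handed in at about 6 s with the key still held down.

**Pod:** it stands on the open chute against the finger, with bare chute visible between it and the housing mouth. Over the last second of holding, no pixel in the side view's chute area changed. The wrist view had 184 changed pixels, which I did not look into. The upward force stayed steady at 3.1 N.

**Bystanders:** the tin, shaker, spoon and jar are unchanged in the top view. The arm hid the cup there, so I could not compare it. The gripper passed above it without any force reading that suggested contact.

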